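# Draw out the work tray of a polishing bench

### The arm

A 6-joint arm with a two-finger parallel gripper is mounted at the origin on the work surface. World frame = base frame: x ahead of the robot, y to its left, z up, the work surface at z = 0. Lengths are in mm, angles in rad, forces in N, time in s.
With the tool pointing down it reaches from about 375 to 750 mm from the base axis. Payload 9 kg.
Tool frame: the origin (TCP) lies on the mounting face of the last link; the fingertips stand 173 mm ahead of it and the grasp point (between the pads) lies 155 mm ahead of it; y points along the fingers, x is the direction in which the jaws open and shut, and the axes are right-handed (so a half turn about y gives the same grasp; the last joint's range is limited). The gripper opens to 85 mm and grips with 20 to 120 N. Pads are 22 mm wide; open, the fingers measure 114 mm over their backs; the gripper's body (76 mm by 85 mm) begins 54 mm behind the grasp point. The pads swing forward as they close: fully open they stand 13 mm farther back than shut.
Start: joints at [1.005, 0.104, 0.097, 1.564, 0, 1.353], TCP at [204.495, 564.091, 404.731] pointing down, gripper open.
Joint ranges: [-2.99, 2.99], [-0.84, 1.86], [-1.1, 1.16], [-1.84, 2.11], [-1.51, 1.56], [-3.14, 3.14]. Speed limits (rad/s): [2.22, 2.22, 2.57, 3.14, 3.14, 3.14].

### API

Orientations are given as a rotation vector (axis times angle).
In Python, from bench import env gives the robot as it stands.
- The arm moves only by the tool drive_tool, never from a script. Its argument "motion" is a list that holds one entry, the list of rows, each a list of 7 numbers: the finger opening in mm, from 0 to 85.4, then the shift along the tool's x, y, z in mm, then the turn, a rotation vector about the tool's x, y, z in rad. A call has 1 to 10 rows; each row is the pose to reach, as a shift and turn from the pose measured when the call began, along the tool's axes at that moment; what a row does not reach only later rows make up. A row lasts 1/10 s, in which the tool goes at most 50 mm and 8.59 degrees, less where a joint would pass 70% of its speed; a pose out of reach is approached as far as the arm can. A call with a gripper value outside its range is refused whole. The fingers move at their own pace and stop on an object; the grip force is fixed at half the most. Time passes only in rows, so rows that repeat a pose let the fingers close. It gives the time, the measured TCP pose, the force and the opening at its end, in the units of the state.
- env.sense(): the state, without advancing time (a new reading comes with each control period).
- env.camera(name): name is "scene" or "top" or "wrist"; returns a dict with "img" (480x640x3 uint8, blue, green, red), "depth" (480x640 float32, mm along the optical axis (not along the pixel's ray), 0 where there is no reading), "mtx" (3x3 intrinsics, pixels), "camera_from_world" (4x4, takes a point from world to camera coordinates). Camera axes: x right, y up, looking along -z (the intrinsics and any distortion apply to the point x, -y, -z); pixel columns grow to the right and rows downward; lengths in mm; the calibration is good to about 2 mm. A picture is of the moment at which its call begins.
- env.finish_job(): hands the job in, once; it reports no verdict.
Trained networks look in the newest picture that a camera, given by its name, has taken for a name from the list of things; names that differ only in an ending like _2 or _b are one class to them, and where a whole thing is asked for, a point or a joint stands for the part that bears it (a point fixed in the world has none). Each returns a list of dicts, best first, with "conf" (0 to 1); they miss things now and then, are a little off and sometimes report something else, mostly with a low value. They report only what shows in the picture. A call takes as long as a camera call.
- env.find_in(camera, label): "centre" ([x, y, z] in mm, in the coordinates of the camera as it stood for that picture, good to about 4 mm: the middle of the surface that is visible of it).
- env.regions_of(camera, label): "pixels" (480x640 bool, what is visible of it).
The state is a dict: "clock": time; "q": joint angles; "qd": joint speeds; "joint_torque": joint torques, N m; "eef_pos": TCP position; "ee_rot": TCP orientation; "wrist_force": force on the tool from outside, world axes, zero at the start; "torque": the same for the moment, N m; "grip_width": finger opening in mm.
Only numpy, scipy, OpenCV 4.12 (cv2) and the standard library are available. Lean on these libraries where they do the work, as an engineer would, in place of code of your own. Each camera call takes 0.05 s, during which the arm holds its last target.

### The job

The narrow tray of the polishing bench's tray unit has been left standing out: first push it fully home with the fingertips on its front face. Then hook a fingertip behind the lip of the wide tray and draw it out along its rails to its stop, keeping its two workpieces in it. Grip and lift nothing, do not touch the outside face of the wide tray, leave the other things on the bench where they are, and finish clear of everything.

Things in the scene. Friction and masses are not known exactly. Their poses are not given: they have to be found in the camera images.
- narrow_tray (a joint): how far the narrow tray stands out of the unit, m: 0 = fully home, 0.14 = drawn out to its stop. Slides stiffly (about 3 N friction) and stays where left; starts 0.045 to 0.09.
- unit: the tray unit: low beige-grey housing, 310 mm wide, 230 mm deep, 70 mm high (two polishing wheels lie fixed on its rear top, to 100 mm), standing on the bench turned up to 0.3 rad; origin at the middle of its lower front edge, -x out of its front (the way both trays open), z up. The two trays sit side by side, 150 mm apart centre to centre, in either order.
- narrow_face (a point): top middle of the outer (front) face of the narrow tray: tray 70 mm wide, front plate 72 mm wide, vertical, 8 to 54 mm above the bench (lip behind it to 55), open space in front of it. Axes: -x points out of the unit along the rails (the way a tray opens), y along the front, z up.
- wide_tray (a joint): how far the wide tray stands out of the unit, m: 0 = home, 0.14 = drawn out to its stop. Same stiffness (about 3 N); starts 0 to 0.015.
- wide_lip (a point): top middle of the inner face of the wide tray's lip, axes as narrow_face. Tray 124 mm wide; lip with front plate 8 mm thick, top 55 mm above the bench. Behind it (+x) is an empty finger well, 50 mm long along the rails, 116 mm wide, floor 10 mm above the bench, side walls to 46 mm, closed at the back by a cross wall 28 mm high; housing right behind that wall when home.
- wide_face (a point): top middle of the outside face of the wide tray (steel front plate, 126 mm wide, 8 to 54 mm above the bench, 8 mm in front of wide_lip), axes as narrow_face. The fingers must not touch this outside face.
- fitting: brass turned fitting, 32 mm across, 30 mm high, a workpiece lying loose in the wide tray behind its cross wall (under the housing at the start); origin at the centre of its underside. Stays in the tray.
- collar: steel collar, 34 mm across, 16 mm high, the other workpiece in the wide tray; origin at the centre of its underside. Stays in the tray.
- bar: bystander: pale bar of polishing compound, 70 x 40 x 30 mm, on the bench to the right; origin at the centre of its underside.
- jar: bystander: jar, 60 mm across, 70 mm high, on the bench to the left; origin at the centre of its underside.
- brush: bystander: hand brush lying on the bench further right, about 200 mm long; origin under its middle.

How it is judged:
By the outcome, as a careful person would: the job done as asked, in the order asked, and still so for the second after the job is handed in, with the robot touching nothing.
It also fails if it takes over 48 s, if anything falls off the work surface, if the arm or the gripper's body presses on something with over 40 N, if the wrist force passes 120 N, or if a joint passes its speed limit or range.

## Working session

There is one attempt and no reset: what is moved stays moved. The work goes in short steps, Python scripts to look and compute and a tool call to move; the robot and the scene stay as the last step left them, time stands still between calls to the robot, and variables do not carry over. Pictures are saved under pics/ and viewed, and the job is handed in when it is done.

Besides the shell and the picture viewer there is one more tool, called in YAML: its name, and indented under it one key for each argument. drive_tool: Moves the arm, as the interface text tells. Its arguments: {"type":"object","properties":{"motion":{"type":"array"}},"required":["motion"]}

```bash
ls; mkdir -p pics; cat > h.py <<'E'
import numpy as np, cv2
from bench import env
from scipy.spatial.transform import Rotation as R
def unproj(c,px,d=None):
    u,v=px; K=c["mtx"]; d=c["depth"][int(v),int(u)] if d is None else d
    p=np.array([(u-K[0,2])/K[0,0]*d, -(v-K[1,2])/K[1,1]*d, -d,1])
    return (np.linalg.inv(c["camera_from_world"])@p)[:3]
def cloud(c):
    K=c["mtx"]; d=c["depth"]; v,u=np.mgrid[0:480,0:640]
    p=np.stack([(u-K[0,2])/K[0,0]*d,-(v-K[1,2])/K[1,1]*d,-d,np.ones_like(d)],-1)
    return (p@np.linalg.inv(c["camera_from_world"]).T)[...,:3]
def toworld(c,p): return (np.linalg.inv(c["camera_from_world"])@np.append(p,1))[:3]
E
python3 - <<'E'
from h import *
np.set_printoptions(precision=2,suppress=True)
s=env.sense(); print(s)
for n in ["scene","top"]:
    c=env.camera(n); cv2.imwrite(f"pics/{n}0.png",c["img"]); np.savez(f"{n}0.npz",**c)
    print(n,c["mtx"][0,0], np.linalg.inv(c["camera_from_world"])[:3,3])
    for l in ["unit","narrow_face","wide_lip","wide_face","narrow_tray","wide_tray","fitting","collar","bar","jar","brush"]:
        for f in env.find_in(n,l)[:2]: print(l,round(f["conf"],2),toworld(c,f["centre"]))
E
```

```text
pics
{'clock': 0.0, 'q': array([1.01, 0.1 , 0.1 , 1.56, 0.  , 1.35]), 'qd': array([-0., -0., -0., -0.,  0., -0.]), 'joint_torque': array([  0.  , -55.69,  50.37,   0.02,  -0.  ,  -0.  ]), 'eef_pos': array([204.42, 563.99, 403.91]), 'ee_rot': array([-1.35, -0.95,  0.95]), 'wrist_force': array([-0.35,  0.44, -1.13]), 'torque': array([0.02, 0.01, 0.02]), 'grip_width': 85.71972916459191}
scene 442.51601095853187 [1455.45  -87.85  675.46]
unit 0.66 [620.35 -37.8   24.99]
unit 0.6 [891.11  50.84  67.39]
narrow_face 0.63 [621.28 -38.61  28.13]
narrow_face 0.58 [640.7  107.75  36.66]
wide_lip 0.59 [642.43 109.82  37.76]
wide_face 0.83 [635.85 111.23  44.  ]
narrow_tray 0.64 [619.46 -42.56  33.85]
wide_tray 0.7 [646.1  110.29  42.07]
collar 0.54 [639.14 107.56  45.56]
bar 0.62 [ 564.46 -324.4    28.63]
jar 0.79 [583.23 388.89  41.36]
brush 0.7 [ 562.53 -449.37   16.64]
top 443.0808386096935 [ 479.77  -32.87 1057.48]
unit 0.83 [825.14  58.77  68.62]
narrow_face 0.81 [669.25 -36.95  12.43]
wide_face 0.8 [671.52 115.87   7.9 ]
narrow_tray 0.6 [666.22 -35.09   9.34]
wide_tray 0.88 [674.72 121.73   8.03]
bar 0.71 [ 550.11 -319.68   27.73]
jar 0.72 [554.87 387.57  72.42]
brush 0.77 [ 546.6  -446.43   13.92]
```

View pics/scene0.png

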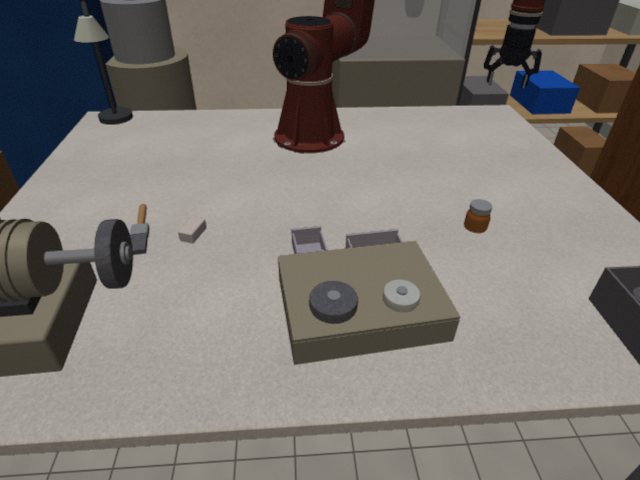

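View pics/top0.png

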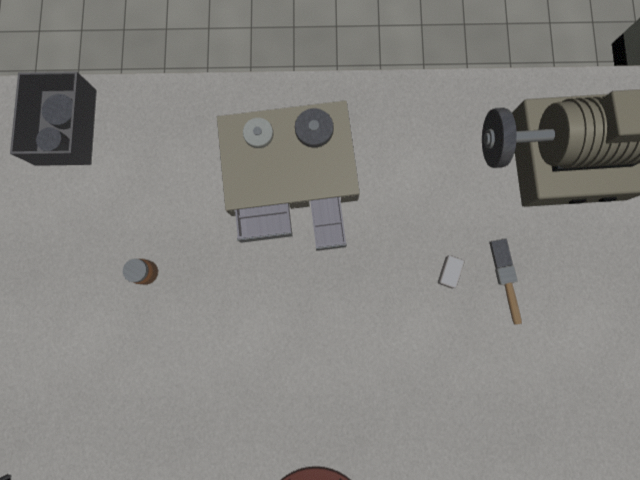

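```bash
python3 - <<'E'
from h import *
np.set_printoptions(precision=3,suppress=True)
s=env.sense(); print(R.from_rotvec(s["ee_rot"]).as_matrix())
c=dict(np.load("top0.npz")); P=cloud(c); print((c["depth"]==0).mean())
m=(P[...,0]>480)&(P[...,0]<1050)&(abs(P[...,1]-50)<250)
x0,y0=480,-200
import collections
H=np.zeros((450,570));
z=P[...,2][m]; 
print(np.histogram(z,bins=np.arange(-10,130,5)))
img=cv2.resize(c["img"][60:330,200:470],None,fx=2.2,fy=2.2,interpolation=cv2.INTER_CUBIC); cv2.imwrite("pics/top0z.png",img)
E
```

```text
[[ 0.341  0.    -0.94 ]
 [ 0.94   0.     0.341]
 [ 0.    -1.    -0.   ]]
0.003899739583333333
(array([  403, 17669, 11328,  1418,   936,    97,   110,   178,    88,
          64,   172,   205,   237,   127,   121,  6833,  3723,    58,
          55,   242,   989,   584,    34,     0,     0,     0,     0]), array([-10,  -5,   0,   5,  10,  15,  20,  25,  30,  35,  40,  45,  50,
        55,  60,  65,  70,  75,  80,  85,  90,  95, 100, 105, 110, 115,
       120, 125]))
```

View pics/top0z.png

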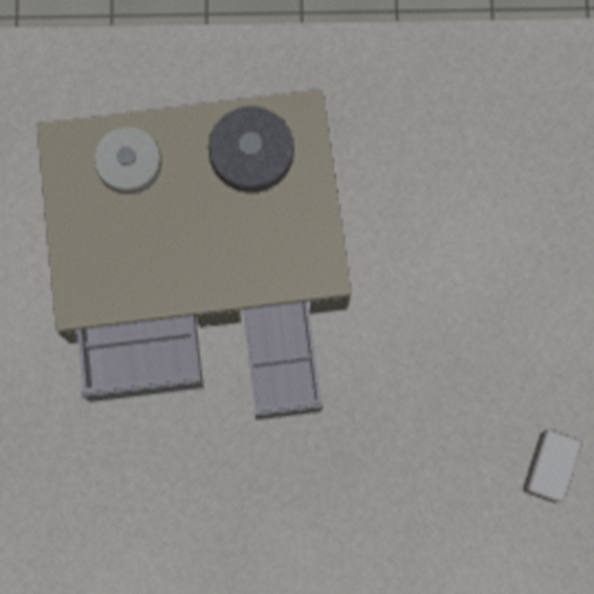

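```bash
python3 - <<'E'
from h import *
np.set_printoptions(precision=3,suppress=True)
def rect(Q):
    r=cv2.minAreaRect(Q.astype(np.float32)); return r, cv2.boxPoints(r)
c=dict(np.load("top0.npz")); P=cloud(c)
m=(P[...,0]>480)&(P[...,0]<1050)&(abs(P[...,1]-50)<250)
z=P[...,2]
u=m&(z>62)&(z<76)
n,l,st,_=cv2.connectedComponentsWithStats(u.astype(np.uint8)); k=1+st[1:,4].argmax()
r,b=rect(P[l==k][:,:2]); print("top",r,b.tolist())
c2=dict(np.load("scene0.npz")); P2=cloud(c2); z2=P2[...,2]
u2=(z2>62)&(z2<76)&(P2[...,0]>480)&(P2[...,0]<1050)&(abs(P2[...,1]-50)<250)
n,l,st,_=cv2.connectedComponentsWithStats(u2.astype(np.uint8)); k=1+st[1:,4].argmax()
r2,b2=rect(P2[l==k][:,:2]); print("scene",r2,b2.tolist(),np.median(z2[l==k]))
# frame
for (rr,bb,PP,name) in ((r,b,P,"top"),(r2,b2,P2,"scene")):
    # front edge: two lowest-x corners
    o=bb[np.argsort(bb[:,0])]; f=o[:2]; f=f[np.argsort(f[:,1])]
    ey=(f[1]-f[0]);w=np.linalg.norm(ey);ey/=w; ex=np.array([ey[1],-ey[0]]); O=f.mean(0)
    if ex[0]<0: ex=-ex
    print(name,"O",O,"yaw",np.arctan2(ex[1],ex[0]),"w",w)
    L=np.stack([(PP[...,:2]-O)@ex,(PP[...,:2]-O)@ey],-1); zz=PP[...,2]
    for s in (-1,1):
        q=(L[...,0]<-8)&(L[...,0]>-200)&(abs(L[...,1]-75*s)<70)&(zz>48)&(zz<60)
        if q.sum(): print(s,q.sum(),"x",np.percentile(L[q][:,0],[0,5,25,50,75,95,100]),"y",L[q][:,1].min(),L[q][:,1].max())
        q=(L[...,0]<-8)&(L[...,0]>-200)&(abs(L[...,1]-75*s)<70)&(zz>20)
        print(s,q.sum(),"all x",np.percentile(L[q][:,0],[0,1,5]),"y",np.percentile(L[q][:,1],[0,2,98,100]), "zmax",zz[q].max())
E
```

```text
top ((826.0034790039062, 56.298072814941406), (231.99765014648438, 310.12921142578125), 6.3222527503967285) [[693.6343994140625, 197.64578247070312], [727.785888671875, -110.5972900390625], [958.37255859375, -85.04963684082031], [924.2210693359375, 223.1934356689453]]
scene ((826.5939331054688, 54.793663024902344), (233.94082641601562, 310.8033447265625), 6.474053382873535) [[692.847412109375, 196.0155487060547], [727.8914794921875, -112.8058090209961], [960.3404541015625, -86.42822265625], [925.29638671875, 222.39312744140625]] 69.62643156827448
top O [710.71   43.524] yaw 0.110344 w 310.12918
-1 130 x [-110.384 -109.864 -108.387 -106.127 -103.342  -58.793  -10.953] y -110.22592358593108 -40.619216410030845
-1 383 all x [-110.4   -110.294 -110.026] y [-110.74  -109.855  -40.673  -40.266] zmax 59.2056816023794
1 226 x [-68.612 -68.063 -66.455 -64.349 -61.969 -60.029 -15.582] y 11.728589587490456 136.29170536504378
1 521 all x [-68.836 -68.573 -68.276] y [ 11.677  12.708 135.765 136.777] zmax 59.59457312072732
scene O [710.369  41.605] yaw 0.11299347 w 310.80334
-1 121 x [-110.946 -107.368 -103.854 -101.912 -100.363  -98.695  -72.015] y -110.03682507955543 -38.922737615359985
-1 530 all x [-110.946 -108.112 -104.936] y [-110.479 -110.172  -40.856  -38.923] zmax 57.40411031337737
1 204 x [-67.693 -65.929 -61.565 -59.906 -58.596 -56.909 -36.405] y 10.67102110346657 135.7543390615741
1 723 all x [-67.693 -66.177 -63.258] y [ 10.671  12.678 134.308 137.461] zmax 56.87011452138074
```

```bash
cat >> h.py <<'E'
O=np.array([710.5,42.5]); YAW=0.112
EX=np.array([np.cos(YAW),np.sin(YAW)]); EY=np.array([-EX[1],EX[0]])
def state(): 
    s=env.sense(); T=R.from_rotvec(s["ee_rot"]).as_matrix(); tip=s["eef_pos"]+173*T[:,1]
    l=tip[:2]-O
    print("t",round(s["clock"],2),"tipU",np.round([l@EX,l@EY,tip[2]],1),"tcp",np.round(s["eef_pos"],1),"F",np.round(s["wrist_force"],1),"Fx",round(float(s["wrist_force"][:2]@EX),1),"g",round(s["grip_width"],1),"q",np.round(s["q"],2)); return s,T,tip
def goal(ux,uy,z,flip=1):
    s,T,tip=state()
    Tx=np.append(EY,0)*flip; Ty=np.array([0,0,-1.]); G=np.stack([Tx,Ty,np.cross(Tx,Ty)],1)
    w=np.append(O+ux*EX+uy*EY,z)-173*Ty
    print("shift",np.round(T.T@(w-s["eef_pos"]),1),"rot",np.round(R.from_matrix(T.T@G).as_rotvec(),3))
E
python3 -c "
from h import *
goal(-165,-75,130)"
```

```text
t 1.2 tipU [-444.5  574.9  231.7] tcp [204.5 564.1 404.7] F [ 0.1 -0.2 -0.2] Fx 0.1 g 85.1 q [1.01 0.1  0.1  1.56 0.   1.35]
shift [-458.3  101.7 -538.9] rot [ 0.   -0.46  0.  ]
```

drive_tool:
  motion:
    - [[0,-458,100,-539,0,-0.46,0],[0,-458,100,-539,0,-0.46,0],[0,-458,100,-539,0,-0.46,0],[0,-458,100,-539,0,-0.46,0],[0,-458,100,-539,0,-0.46,0],[0,-458,100,-539,0,-0.46,0],[0,-458,100,-539,0,-0.46,0],[0,-458,100,-539,0,-0.46,0],[0,-458,100,-539,0,-0.46,0],[0,-458,100,-539,0,-0.46,0]]

```text
clock: 2.2
eef_pos: [446.0, 140.5, 336.2]
ee_rot: [-1.155, -1.292, 1.291]
wrist_force: [0.2, 0.3, -0.7]
grip_width: 0.3
```

```bash
python3 -c "
from h import *
goal(-165,-75,130)"
```

```text
t 2.2 tipU [-251.7  126.9  163.2] tcp [446.  140.5 336.2] F [ 0.2  0.3 -0.7] Fx 0.3 g 0.3 q [ 0.02 -0.31 -0.42  1.46  0.   -0.09]
shift [-201.9   33.3  -86.9] rot [0.001 0.    0.   ]
```

drive_tool:
  motion:
    - [[0,-202,33,-87,0,0,0],[0,-202,33,-87,0,0,0],[0,-202,33,-87,0,0,0],[0,-202,33,-87,0,0,0],[0,-202,33,-87,0,0,0],[0,-202,33,-87,0,0,0],[0,-202,33,-87,0,0,0]]

```text
clock: 2.9
eef_pos: [554.9, -50.7, 303.1]
ee_rot: [-1.154, -1.291, 1.29]
wrist_force: [-0.9, 1.1, -0.2]
grip_width: 0.0
```

```bash
python3 - <<'E'
from h import *
goal(-165,-75,30)
for n in ["wrist","scene","top"]:
    c=env.camera(n); cv2.imwrite(f"pics/{n}1.png",c["img"]); np.savez(f"{n}1.npz",**c)
print(np.linalg.inv(c["camera_from_world"])[:3,3])
a=cv2.imread("pics/wrist1.png"); b=cv2.imread("pics/scene1.png")[150:370,200:520]
cv2.imwrite("pics/c1.png",np.hstack([cv2.resize(a,(400,300)),cv2.resize(b,(400,300))]))
E
```

```text
t 2.9 tipU [-165.   -75.1  130.1] tcp [554.9 -50.7 303.1] F [-0.9  1.1 -0.2] Fx -0.7 g 0.0 q [-0.33 -0.02 -0.22  1.38  0.   -0.44]
shift [  0.2 100.1   0. ] rot [ 0.    -0.001  0.001]
[ 479.77438562  -32.86757429 1057.48346775]
```

View pics/c1.png

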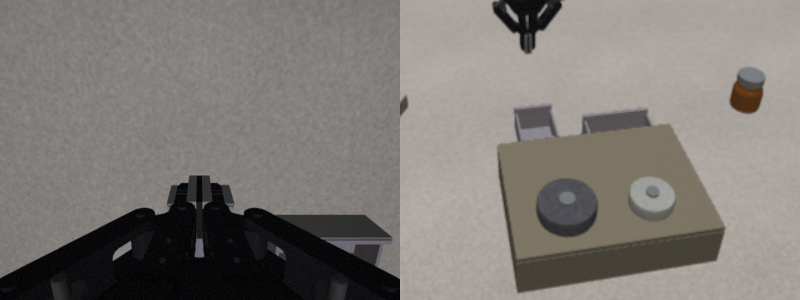

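drive_tool:
  motion:
    - [[0,0,50,0,0,0,0],[0,0,85,0,0,0,0],[0,0,98,0,0,0,0],[0,0,98,0,0,0,0],[0,0,98,-15,0,0,0],[0,0,98,-28,0,0,0],[0,0,98,-33,0,0,0],[0,0,98,-36,0,0,0]]

```text
clock: 3.85
eef_pos: [591.6, -45.4, 207.5]
ee_rot: [-1.156, -1.295, 1.291]
wrist_force: [-0.3, -0.1, 0.3]
grip_width: 0.1
```

```bash
python3 - <<'E'
from h import *
goal(-120,-75,32)
b=env.camera("scene")["img"][150:370,200:520]; b2=env.camera("top")["img"][150:300,200:400]
cv2.imwrite("pics/c2.png",np.hstack([cv2.resize(b,(400,300)),cv2.resize(b2,(400,300))]))
E
```

```text
t 3.85 tipU [-127.4  -74.2   34.5] tcp [591.6 -45.4 207.5] F [-0.3 -0.1  0.3] Fx -0.4 g 0.1 q [-0.3   0.14 -0.22  1.2   0.   -0.41]
shift [-1.   2.6 -8. ] rot [ 0.003  0.002 -0.001]
```

View pics/c2.png

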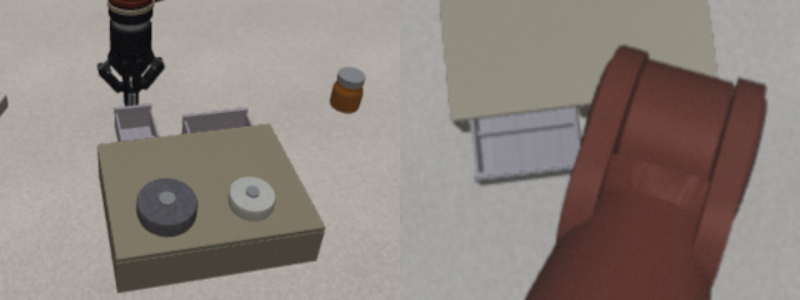

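drive_tool:
  motion:
    - [[0,0,2,-5,0,0,0],[0,0,2,-10,0,0,0],[0,0,2,-15,0,0,0],[0,0,2,-20,0,0,0],[0,0,2,-25,0,0,0],[0,0,2,-30,0,0,0],[0,0,2,-35,0,0,0]]

```text
clock: 4.65
eef_pos: [626.2, -41.4, 204.7]
ee_rot: [-1.155, -1.294, 1.292]
wrist_force: [-3.2, -1.1, 2.3]
grip_width: 0.2
```

```bash
python3 - <<'E'
from h import *
goal(-69,-75,32)
b=env.camera("scene")["img"][150:370,200:520]
cv2.imwrite("pics/c3.png",cv2.resize(b,(640,440)))
E
```

```text
t 4.65 tipU [-92.8 -74.   31.7] tcp [626.2 -41.4 204.7] F [-3.2 -1.1  2.3] Fx -3.3 g 0.2 q [-0.27  0.25 -0.11  1.21  0.   -0.39]
shift [ -1.1  -0.2 -24.2] rot [ 0.002  0.002 -0.   ]
```

View pics/c3.png

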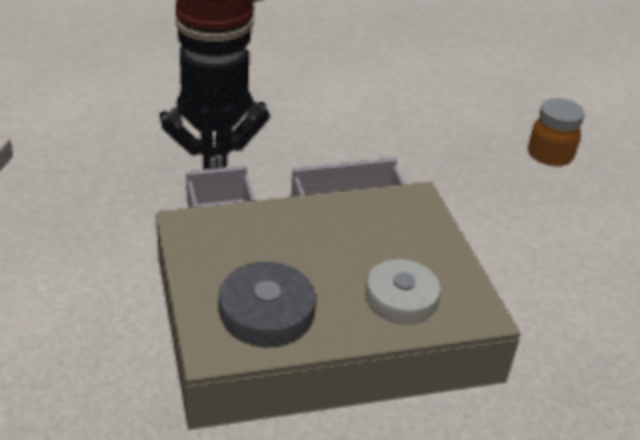

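Pushing against ~3.3 N, as expected. Continue slowly until the force rises.

drive_tool:
  motion:
    - [[0,0,0,-5,0,0,0],[0,0,0,-10,0,0,0],[0,0,0,-14,0,0,0],[0,0,0,-17,0,0,0],[0,0,0,-19,0,0,0],[0,0,0,-21,0,0,0]]

```text
clock: 5.3
eef_pos: [647.7, -38.9, 204.6]
ee_rot: [-1.155, -1.295, 1.291]
wrist_force: [-3.4, -1.0, 0.5]
grip_width: -0.2
```

```bash
python3 - <<'E'
from h import *
state()
E
```

```text
t 5.3 tipU [-71.1 -73.9  31.6] tcp [647.7 -38.9 204.6] F [-3.4 -1.   0.5] Fx -3.5 g -0.2 q [-0.26  0.31 -0.04  1.22  0.   -0.38]
```

drive_tool:
  motion:
    - [[0,0,0,-2,0,0,0],[0,0,0,-4,0,0,0],[0,0,0,-5,0,0,0]]

```text
clock: 5.6
eef_pos: [652.0, -38.4, 204.6]
ee_rot: [-1.154, -1.292, 1.293]
wrist_force: [-13.7, -2.0, 6.6]
grip_width: -0.2
```

drive_tool:
  motion:
    - [[0,0,0,-1.5,0,0,0],[0,0,0,-2,0,0,0]]

```text
clock: 5.8
eef_pos: [652.7, -38.3, 204.6]
ee_rot: [-1.151, -1.288, 1.295]
wrist_force: [-16.9, -1.8, 10.6]
grip_width: 0.1
```

drive_tool:
  motion:
    - [[0,0,0,10,0,0,0],[0,0,0,30,0,0,0],[0,0,0,45,0,0,0],[0,0,-40,45,0,0,0],[0,0,-80,60,0,0,0],[0,0,-100,120,0,0,0],[0,0,-100,160,0,0,0],[0,0,-100,160,0,0,0],[0,0,-100,160,0,0,0]]

```text
clock: 6.7
eef_pos: [493.9, -56.4, 306.3]
ee_rot: [-1.154, -1.29, 1.294]
wrist_force: [0.1, -0.2, 0.2]
grip_width: 0.0
```

```bash
cat > meas.py <<'E'
from h import *
import sys
np.set_printoptions(precision=1,suppress=True)
state(); t=sys.argv[1]; ims=[]
for n in ["top","scene"]:
    c=env.camera(n); P=cloud(c); ims.append(c["img"])
    L=np.stack([(P[...,:2]-O)@EX,(P[...,:2]-O)@EY],-1); zz=P[...,2]
    for s in (-1,1):
        for lo,hi in ((48,60),(10,60)):
            q=(L[...,0]<-8)&(L[...,0]>-250)&(abs(L[...,1]-75*s)<70)&(zz>lo)&(zz<hi)
            if q.sum(): print(n,s,lo,q.sum(),"x",np.percentile(L[q][:,0],[0,2,10,50,90]),"y",np.percentile(L[q][:,1],[1,50,99]))
cv2.imwrite(f"pics/{t}.png",np.hstack([cv2.resize(ims[0][90:270,180:420],(400,300)),cv2.resize(ims[1][150:370,200:520],(400,300))]))
E
python3 meas.py m1
```

```text
t 6.7 tipU [-226.5  -74.3  133.3] tcp [493.9 -56.4 306.3] F [ 0.1 -0.2  0.2] Fx 0.1 g 0.0 q [-0.4 -0.2 -0.4  1.4 -0.  -0.5]
top -1 48 124 x [-56.9 -56.7 -56.3 -52.6 -48.6] y [-108.6  -74.9  -39.7]
top -1 10 404 x [-57.2 -56.8 -56.6 -48.2 -15.8] y [-108.9  -74.1  -39.5]
top 1 48 232 x [-68.3 -67.9 -67.6 -63.7 -59.9] y [ 13.9  73.7 137. ]
top 1 10 956 x [-68.3 -67.9 -67.5 -42.6  -9.9] y [ 13.7  77.5 137.1]
scene -1 48 125 x [-55.3 -55.  -53.6 -49.1 -46.6] y [-111.   -77.2  -42.8]
scene -1 10 357 x [-55.3 -54.6 -51.7 -48.6 -45.3] y [-111.6  -77.2  -42.2]
scene 1 48 199 x [-68.2 -67.  -64.6 -60.1 -57.7] y [ 12.6  71.1 135.7]
scene 1 10 751 x [-68.2 -65.4 -62.2 -59.6 -56.5] y [ 11.4  74.6 135.2]
```

View pics/m1.png

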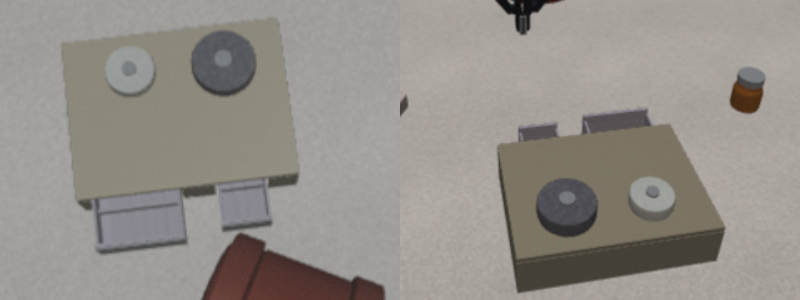

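```bash
python3 -c "
from h import *
goal(-37,75,130)"
```

```text
t 6.8 tipU [-225.4  -74.5  132.9] tcp [495.2 -56.5 305.9] F [ 0.1 -0.5  0.1] Fx 0.1 g 0.1 q [-0.38 -0.2  -0.38  1.4  -0.   -0.49]
shift [ 149.1    2.2 -188.2] rot [-0.002  0.001 -0.001]
```

drive_tool:
  motion:
    - [[0,149,2,-188,0,0,0],[0,149,2,-188,0,0,0],[0,149,2,-188,0,0,0],[0,149,2,-188,0,0,0],[0,149,2,-188,0,0,0],[0,149,2,-188,0,0,0],[0,149,2,-188,0,0,0],[0,149,2,-188,0,0,0]]

```text
clock: 7.6
eef_pos: [665.5, 112.6, 302.7]
ee_rot: [-1.153, -1.289, 1.294]
wrist_force: [0.1, 0.7, 0.8]
grip_width: 0.2
```

```bash
python3 - <<'E'
from h import *
goal(-37,75,25)
c=env.camera("scene"); w=env.camera("wrist")
cv2.imwrite("pics/c4.png",np.hstack([cv2.resize(w["img"],(400,300)),cv2.resize(c["img"][100:320,200:520],(400,300))]))
E
```

```text
t 7.6 tipU [-37.4  74.4 129.7] tcp [665.5 112.6 302.7] F [0.1 0.7 0.8] Fx 0.2 g 0.2 q [-0.03  0.34  0.18  1.41 -0.   -0.14]
shift [  0.5 104.7  -0.2] rot [-0.003  0.001 -0.001]
```

View pics/c4.png

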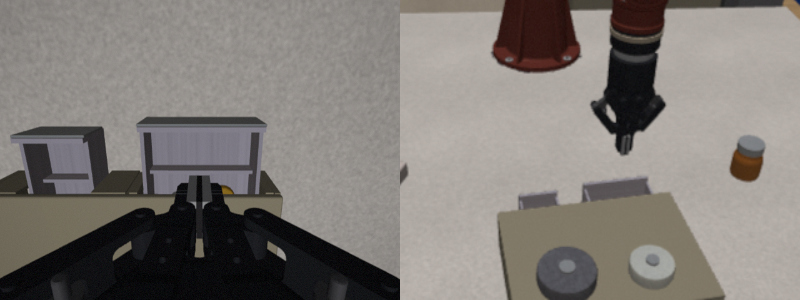

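```bash
python3 - <<'E'
from h import *
np.set_printoptions(precision=1,suppress=True)
c=env.camera("wrist"); P=cloud(c)
L=np.stack([(P[...,:2]-O)@EX,(P[...,:2]-O)@EY,P[...,2]],-1)
print(np.linalg.inv(c["camera_from_world"])[:3,3])
for col in (260,380):
    for r in range(180,330,6): print(col,r,L[r,col])
def proj(ux,uy,z):
    w=np.append(O+ux*EX+uy*EY,[z,1]); p=c["camera_from_world"]@w; q=c["mtx"]@np.array([p[0],-p[1],-p[2]]); return q[:2]/q[2]
print(proj(-37,75,130),proj(-37,75,25),proj(-60,75,55),proj(-68,75,54))
E
```

```text
[594.  104.1 272.8]
260 180 [-71.5  30.6  -0.6]
260 186 [-68.9  32.2  10.9]
260 192 [-68.6  35.8  34.3]
260 198 [-68.4  38.9  54.7]
260 204 [-64.8  38.8  54.9]
260 210 [-61.4  38.8  56. ]
260 216 [-47.2  31.3  11.3]
260 222 [-42.4  30.9  10. ]
260 228 [-37.8  30.7   9.8]
260 234 [-33.2  30.5   9.8]
260 240 [-28.8  30.4  10.6]
260 246 [-24.   30.1  10. ]
260 252 [-19.4  30.   10.2]
260 258 [-14.3  29.6   9.4]
260 264 [-10.4  29.8  11.8]
260 270 [-10.6  31.8  24.4]
260 276 [-7.5 32.2 28.1]
260 282 [ 4.7 28.9 10.4]
260 288 [ 9.7 28.7 10.4]
260 294 [15.2 28.4  9.5]
260 300 [19.7 28.3 10.5]
260 306 [25.3 27.9  9.6]
260 312 [ 0.1 37.9 67.1]
260 318 [ 2.5 38.2 70.1]
260 324 [ 6.5 38.1 70.2]
380 180 [-71.7 118.7  -0. ]
380 186 [-68.6 117.4   8.8]
380 192 [-68.8 113.3  35.3]
380 198 [-68.1 110.5  52.8]
380 204 [-64.8 110.4  54.6]
380 210 [-61.2 110.5  55. ]
380 216 [-46.7 118.4   9.1]
380 222 [-42.7 118.3  10.8]
380 228 [-37.8 118.7   9.6]
380 234 [-33.4 118.8  10. ]
380 240 [-28.8 119.   10. ]
380 246 [-24.2 119.2  10.2]
380 252 [-19.2 119.6   9.4]
380 258 [-14.4 119.8   9.4]
380 264 [-10.4 119.6  11.6]
380 270 [-10.3 117.8  23.4]
380 276 [ -7.1 117.4  26.8]
380 282 [  5.3 120.8   8.8]
380 288 [  9.9 120.9   9.6]
380 294 [ 15.  121.1   9.5]
380 300 [ 19.9 121.3   9.9]
380 306 [ 25.3 121.6   9.3]
380 312 [  1.1 111.8  65. ]
380 318 [  3.1 111.3  68.9]
380 324 [  6.5 111.3  70.1]
[321.1 304.1] [320.5 234.9] [320.7 212. ] [320.7 198.5]
```

drive_tool:
  motion:
    - [[0,0,40,0,0,0,0],[0,0,75,0,0,0,0],[0,0,90,0,0,0,0],[0,0,98,0,0,0,0],[0,0,104,0,0,0,0],[0,0,104,0,0,0,0],[0,0,104,5,0,0,0],[0,0,104,8,0,0,0]]

```text
clock: 8.55
eef_pos: [657.1, 111.0, 201.2]
ee_rot: [-1.155, -1.291, 1.293]
wrist_force: [-0.9, 0.3, 0.1]
grip_width: -0.1
```

```bash
python3 - <<'E'
from h import *
goal(-49,75,26)
c=env.camera("scene"); w=env.camera("wrist")
cv2.imwrite("pics/c5.png",np.hstack([cv2.resize(w["img"],(400,300)),cv2.resize(c["img"][120:340,200:520],(400,300))]))
E
```

```text
t 8.55 tipU [-45.4  73.7  28.2] tcp [657.1 111.  201.2] F [-0.9  0.3  0.1] Fx -0.9 g -0.1 q [-0.03  0.36  0.02  1.23 -0.   -0.14]
shift [1.  2.2 3.6] rot [ 0.     0.    -0.002]
```

View pics/c5.png

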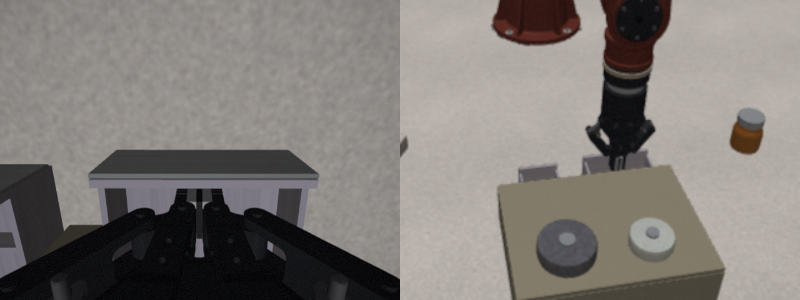

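drive_tool:
  motion:
    - [[0,1,2,2,0,0,0],[0,1,2,4,0,0,0],[0,1,2,6,0,0,0],[0,1,2,9,0,0,0],[0,1,2,13,0,0,0],[0,1,2,17,0,0,0],[0,1,2,21,0,0,0],[0,1,2,25,0,0,0],[0,1,2,29,0,0,0],[0,1,2,33,0,0,0]]

```text
clock: 9.65
eef_pos: [623.6, 108.3, 198.9]
ee_rot: [-1.155, -1.29, 1.293]
wrist_force: [3.4, 2.5, 1.6]
grip_width: -0.0
```

```bash
python3 - <<'E'
from h import *
goal(-190,75,26)
c=env.camera("scene"); w=env.camera("wrist")
cv2.imwrite("pics/c6.png",np.hstack([cv2.resize(w["img"],(400,300)),cv2.resize(c["img"][120:340,200:520],(400,300))]))
E
```

```text
t 9.65 tipU [-79.   74.8  25.9] tcp [623.6 108.3 198.9] F [3.4 2.5 1.6] Fx 3.6 g -0.0 q [-0.03  0.27 -0.1   1.21 -0.   -0.15]
shift [-0.00e+00 -1.00e-01  1.11e+02] rot [-0.     0.    -0.002]
```

View pics/c6.png

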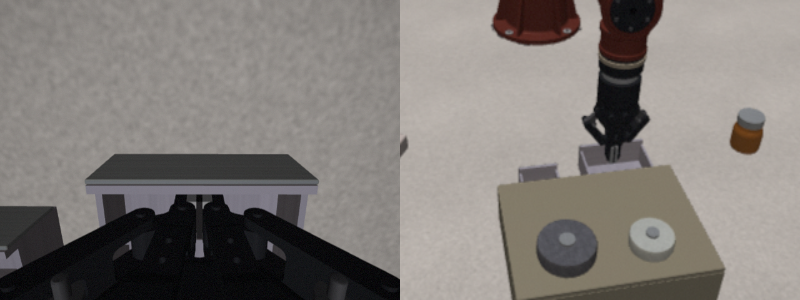

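drive_tool:
  motion:
    - [[0,0,0,4,0,0,0],[0,0,0,8,0,0,0],[0,0,0,12,0,0,0],[0,0,0,16,0,0,0],[0,0,0,20,0,0,0],[0,0,0,24,0,0,0],[0,0,0,28,0,0,0],[0,0,0,32,0,0,0],[0,0,0,36,0,0,0],[0,0,0,40,0,0,0]]

```text
clock: 10.75
eef_pos: [583.1, 103.6, 198.5]
ee_rot: [-1.154, -1.289, 1.294]
wrist_force: [3.4, -0.6, -0.8]
grip_width: -0.4
```

drive_tool:
  motion:
    - [[0,0,0,4,0,0,0],[0,0,0,8,0,0,0],[0,0,0,12,0,0,0],[0,0,0,16,0,0,0],[0,0,0,20,0,0,0],[0,0,0,24,0,0,0],[0,0,0,28,0,0,0],[0,0,0,32,0,0,0],[0,0,0,36,0,0,0],[0,0,0,39,0,0,0]]

```text
clock: 11.75
eef_pos: [543.9, 99.2, 198.6]
ee_rot: [-1.154, -1.289, 1.294]
wrist_force: [3.2, 1.0, -2.5]
grip_width: 0.2
```

```bash
python3 meas.py m2; python3 - <<'E'
from h import *
goal(-180,75,26)
E
```

```text
t 11.75 tipU [-159.6   74.6   25.6] tcp [543.9  99.2 198.6] F [ 3.2  1.  -2.5] Fx 3.3 g 0.2 q [-0.1  0.  -0.3  1.2 -0.  -0.2]
top -1 48 122 x [-57.1 -56.9 -56.2 -52.8 -49.3] y [-108.6  -74.6  -39.7]
top -1 10 404 x [-57.3 -56.9 -56.5 -48.1 -15.6] y [-108.9  -74.4  -39.5]
top 1 48 77 x [-178.9 -178.8 -178.3 -174.8 -171. ] y [13.7 32.5 76.4]
top 1 10 755 x [-178.9 -178.7 -172.8  -82.2  -16.6] y [ 13.7  35.  134.6]
scene -1 48 127 x [-57.3 -56.3 -53.6 -48.9 -46.6] y [-111.   -76.   -42.7]
scene -1 10 356 x [-57.3 -54.5 -51.7 -48.4 -45.6] y [-111.6  -77.4  -42.5]
scene 1 48 163 x [-179.2 -176.8 -173.9 -170.1 -148.6] y [ 11.   65.  134.5]
scene 1 10 1828 x [-180.  -174.1 -171.9 -119.2  -67.4] y [ 11.4  77.1 134.9]
t 11.85 tipU [-159.9   74.7   25.6] tcp [543.8  99.2 198.6] F [-0.8  0.  -0. ] Fx -0.8 g -0.2 q [-0.06  0.03 -0.35  1.19 -0.   -0.17]
shift [-0.  -0.3 20.6] rot [-0.003  0.    -0.002]
```

View pics/m2.png

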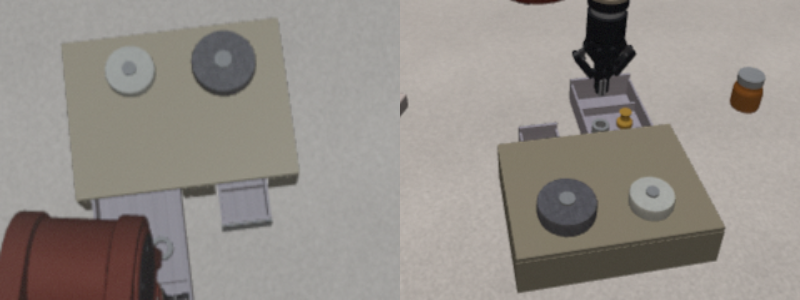

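Both workpieces ride along, and the narrow tray stays home at −57. About 19 mm remain to the stop, so I slow down.

drive_tool:
  motion:
    - [[0,0,0,3,0,0,0],[0,0,0,6,0,0,0],[0,0,0,9,0,0,0],[0,0,0,11,0,0,0],[0,0,0,13,0,0,0],[0,0,0,15,0,0,0],[0,0,0,16,0,0,0],[0,0,0,17,0,0,0]]

```text
clock: 12.65
eef_pos: [526.8, 97.3, 198.7]
ee_rot: [-1.154, -1.288, 1.294]
wrist_force: [3.3, 0.5, -0.9]
grip_width: -0.4
```

drive_tool:
  motion:
    - [[0,0,0,1,0,0,0],[0,0,0,2,0,0,0],[0,0,0,3,0,0,0]]

```text
clock: 12.95
eef_pos: [525.5, 97.1, 198.9]
ee_rot: [-1.157, -1.293, 1.291]
wrist_force: [21.4, 3.6, -17.4]
grip_width: 0.0
```

drive_tool:
  motion:
    - [[0,0,0,-5,0,0,0],[0,0,0,-12,0,0,0],[0,0,0,-14,0,0,0],[0,0,-15,-14,0,0,0],[0,0,-50,-14,0,0,0],[0,0,-90,-14,0,0,0],[0,0,-130,-14,0,0,0],[0,0,-150,-14,0,0,0]]

```text
clock: 13.75
eef_pos: [539.1, 98.9, 354.1]
ee_rot: [-1.161, -1.296, 1.289]
wrist_force: [0.4, -0.4, -0.0]
grip_width: -0.0
```

drive_tool:
  motion:
    - [[0,50,-15,0,0,0,0],[0,100,-30,0,0,0,0],[0,150,-30,0,0,0,0],[0,200,-30,0,0,0,0],[0,250,-30,30,0,0,0],[0,270,-30,50,0,0,0],[0,270,-30,50,0,0,0],[0,270,-30,50,0,0,0]]

```text
clock: 14.55
eef_pos: [458.2, 362.2, 384.1]
ee_rot: [-1.161, -1.298, 1.291]
wrist_force: [0.1, -0.3, -1.0]
grip_width: -0.0
```

```bash
python3 meas.py m3; python3 - <<'E'
from h import *
np.set_printoptions(precision=1,suppress=True)
for n in ["top","scene"]:
    c=env.camera(n); cv2.imwrite(f"pics/{n}f.png",c["img"])
    for l in ["fitting","collar","bar","jar","brush"]:
        for f in env.find_in(n,l)[:1]:
            w=toworld(c,f["centre"]); print(n,l,round(f["conf"],2),w,"U",(w[:2]-O)@EX,(w[:2]-O)@EY)
E
```

```text
t 14.55 tipU [-213.7  345.5  211.1] tcp [458.2 362.2 384.1] F [ 0.1 -0.3 -1. ] Fx 0.0 g -0.0 q [ 0.5  0.1  0.   1.5 -0.   0.3]
top -1 48 126 x [-57.1 -57.  -56.5 -53.2 -49.2] y [-108.7  -74.3  -39.7]
top -1 10 399 x [-57.2 -57.  -56.6 -48.9 -16.4] y [-108.8  -76.5  -39.5]
top 1 48 241 x [-196.5 -196.4 -195.7 -191.9 -126.7] y [ 13.8  78.9 137.2]
top 1 10 2439 x [-196.6 -196.  -186.2 -108.1  -32.7] y [ 13.8  80.8 137.1]
scene -1 48 123 x [-57.5 -56.2 -53.4 -48.6 -46.7] y [-111.3  -77.   -43. ]
scene -1 10 356 x [-57.5 -55.1 -51.5 -48.4 -45.7] y [-111.5  -77.2  -42.3]
scene 1 48 167 x [-200.2 -197.3 -192.8 -188.8 -186.3] y [ 12.   72.1 134.7]
scene 1 10 2042 x [-200.2 -192.1 -189.5 -135.3  -74.2] y [ 11.5  78.7 135.1]
top fitting 0.58 [603.7 128.2  38.4] U -96.54654080925958 97.09060619373545
top collar 0.42 [615.4  83.6  21.6] U -89.9052659634476 51.44911848225758
top bar 0.71 [ 548.9 -321.5   28.4] U -201.3042031095309 -343.6226376812979
top jar 0.62 [561.2 385.3  71. ] U -110.01851986106367 357.33050356497
top brush 0.58 [ 548.1 -447.9   16. ] U -216.20150153829402 -469.14336307430403
scene fitting 0.45 [611.2 130.1  19.1] U -88.88898634968393 98.18057616513592
scene collar 0.62 [626.8  82.7  20.3] U -78.71617249176924 49.32614856630559
scene bar 0.97 [ 564.6 -320.1   30.9] U -185.53886215622725 -344.0425147087092
scene jar 0.82 [584.5 386.7  42.6] U -86.79245939161984 356.10344083301186
scene brush 0.78 [ 563.5 -450.8   16.2] U -201.21185987038294 -473.8185320543724
```

View pics/m3.png

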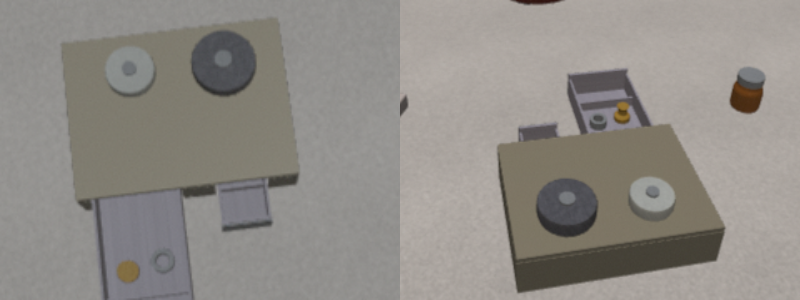

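View pics/topf.png

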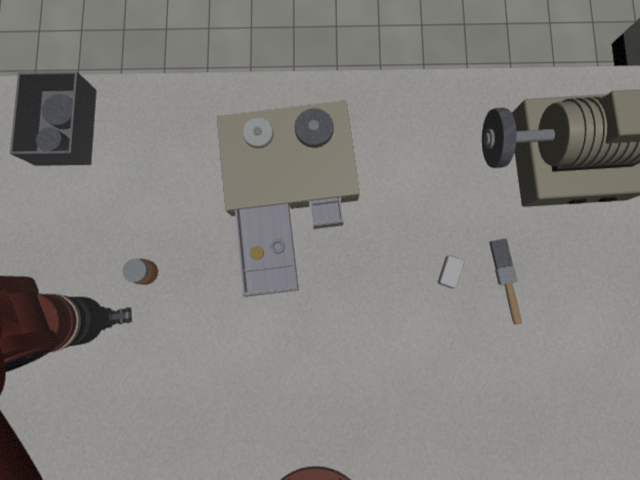

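```bash
python3 -c "
from bench import env
print(env.finish_job())"
```

```text
the job is handed in; nothing more can be done
None
```

The job is done and handed in at about 15 s of the 48 s allowed. No check failed or disagreed beyond normal measurement scatter.

- **Narrow tray:** I pushed it home with closed fingertips on its front face. It slid against about 3.4 N, then the force rose to about 17 N with almost no further movement, so it was against its stop. Afterwards its front face measured about 57 mm out from the housing front in both cameras, and it stayed there while I drew the wide tray.
- **Wide tray:** I hooked the fingertips behind its lip from inside the finger well and drew it out slowly against about 3.3 N. At the stop the wrist force rose to about 21 N. Its front face then measured about 197 mm out. Taking the narrow tray's home face as the reference, that is about 140 mm of travel, which matches its stop.
- **Workpieces and bystanders:** The last pictures show the fitting and the collar upright in the wide tray behind its cross wall. The bar, jar and brush are where they were: detections agree with the first ones to within a few mm.
- **Finish:** The arm ended clear of everything with wrist force around zero. At the closest point to the stops the wrist force stayed well under the 120 N limit.

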